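# Clear up after punching: ear defenders over the thread rack, pricking iron in its tray

## Task

The stitch holes are punched, so clear up: hang the yellow ear defenders by their padded headband over the empty stretch of the thread rack's bar, one cup on each side, and lay the loose pricking iron flat in the wooden tray alongside the other two, teeth pointing the same way as theirs. Do the two in either order, set each down rather than dropping it, and leave everything else where it is.

Things in the scene. Friction and masses are not known exactly. Their poses are not given: they have to be found in the camera images.
- muffs: Rigid ear defenders, 0.22 kg: two yellow cups with black cushions on a grey headband with a black padded crown. They stand on the cups, band up: 160 mm tall, 155 wide (y, a cup at each end), 70 deep (x). Cups 85 mm tall, gap between the cushions 68 mm. Origin on the ground midway between the cups, z up, x across the band's width. Front and back alike
- muffs_crown (a point): middle of the top of the padded crown, 160 mm above the feet of the cups. The crown is 34 mm wide (muffs x) and 18 mm thick, curving down towards the cups (outer radius 75 mm). Hold it from above by its two edges, fingers closing along muffs x; fingertips deeper than about 14 mm below this point would meet the bar
- muffs_under (a point): middle of the underside of the padded crown (the face that rests on the bar), 142 mm above the feet of the cups
- rack: Thread rack screwed to the bench: a round steel bar 16 mm thick along the rack's y, its top 172 mm above the bench, on two dark uprights at y = -172 and +172 mm (feet 60 mm deep). Three thread spools (50 mm diameter) and a brass collar fill the bar from y = -161 to -16 mm; it is empty from -16 to +166 mm. Origin on the bench under the bar's middle, z up
- rack_free (a point): top of the bar at the middle of its empty stretch (rack x = 0, y = +73 mm, 172 mm above the bench); axes as the rack's: y along the bar
- iron: Loose pricking iron, bright steel, 86 g, flat on the cutting mat (its top 3 mm above the bench); 105 mm long along its x. Square-edged shank 11 mm wide (y), 10 mm high, from x = -52 (struck end, brass band) to +14 mm, then a flat blade 23 mm wide whose six teeth end at x = +53. Origin on its underside near mid-length, z up. Either face may be up in the tray
- iron_grip (a point): grip point on the shank of the loose iron, over its centre of mass, at x = -2 mm of it and 5 mm above its underside
- iron_teeth (a point): end of the teeth of the loose iron (x = +53 mm)
- tray: Fixed shallow wooden tray, dark green lining, 152 (x) by 182 (y) by 20 mm high, walls and floor 6 mm thick. Origin under its centre, z up. Two irons lie in it along its x, teeth at its +x end, about 50 mm apart: one in its -y half, one near its middle. The free space is its +y part, about y = +15 to +85 mm
- iron_two: narrow two-tooth pricking iron lying in the tray, 105 mm long, shank as the loose one's, teeth to its own +x; origin on its underside near mid-length
- iron_four: four-tooth pricking iron (15 mm blade) lying in the tray near its middle, 105 mm long, teeth to its own +x; origin on its underside near mid-length
- maul: bystander: poly maul standing on its white head (54 mm diameter), dark wooden handle up, 197 mm tall; origin under its centre
- dye: bystander: round dye pot with tan lid, 70 mm diameter, 64 mm tall; origin under its centre
- spray: bystander: glass spray bottle with black trigger head, 76 mm diameter, 159 mm tall; origin under its centre
- glue: bystander: small white glue bottle with blue band and pointed nozzle, 44 mm diameter, 112 mm tall; origin under its centre
There are look-alikes about, which are no part of the job. What is shaped like the muffs but pink is not meant.

How it is judged:
By the outcome, as a careful person would: the job done as asked, in the order asked, and still so for the second after the job is handed in, with the robot touching nothing.
It also fails if it takes over 72 s, if anything falls off the work surface, if the arm or the gripper's body presses on something with over 40 N, if the wrist force passes 120 N, or if a joint passes its speed limit or range.

## Robot

A 7-joint arm with a two-finger parallel gripper is mounted at the origin on the work surface. World frame = base frame: x ahead of the robot, y to its left, z up, the work surface at z = 0. Lengths are in m, angles in rad, forces in N, time in s.
With the tool pointing down it reaches from about 0.4 to 0.9 m from the base axis. Payload 5.6 kg.
Tool frame: the origin (TCP) lies on the centre line of the jaws, within the pads' length; the fingertips stand manip.tips_ahead ahead of it and the grasp point (between the pads) lies 8 mm behind it (manip.tips_ahead is the distance from the TCP to the fingertips, in m); z points along the fingers, y is the line along which they close (so a half turn about z gives the same grasp; the last joint's range is limited). The gripper opens to 92 mm and grips with 3 to 60 N. Pads are 20 mm wide; open, the fingers measure 128 mm over their backs; the gripper's body (75 mm by 189 mm) begins 69 mm behind the grasp point.
Start: joints at [-0.043, 0.468, -0.012, 1.603, 0.006, 1.071, -0.056], TCP at [0.65, -0, 0.189] pointing down, gripper open.
Joint ranges: [-2.53, 2.53], [-0.31, 2.02], [-1.57, 1.55], [0.28, 2.44], [-1.29, 4.43], [0.15, 1.84], [-2.92, 2.92]. Speed limits (rad/s): [2.57, 2.57, 3.14, 3.14, 3.14, 3.14, 3.14].

## Interface

Orientations are given as a unit quaternion [x, y, z, w].
In Python, from workcell import manip gives the robot as it stands. The module is installed in compiled form; this text tells all that it offers. Calls block until the motion is done:
- manip.move_pose(position, orientation): joint-space move of the TCP to a pose.
- manip.move_l(position, rot=None, rate=0.15, force_limit=None): straight line of the TCP; rot=None keeps the orientation; rate is the mean speed in m/s. With force_limit (N) it stops when the force on the tool has changed by that much, and returns True; else False.
- manip.move_joints(angles): joint-space move.
- manip.set_gripper(opening): finger opening in m; the grip force is fixed at half the most; returns when the fingers have stopped.
- manip.pause(seconds).
- manip.solve_ik(position, orientation): joint angles nearest the present ones, or None.
- manip.capture(name): name is "scene" or "side" or "wrist"; returns the picture (384x512x3 uint8, blue, green, red); there is no depth.
- manip.camera_params(name): a dict with "mtx" (3x3 intrinsics, pixels), "extrinsics" (4x4, takes a point from world to camera coordinates); the wrist camera has in their place "mount" (4x4, takes a point from camera to tool coordinates, whose origin is the TCP and whose axes are the flange's). Camera axes: x right, y up, looking along -z (the intrinsics and any distortion apply to the point x, -y, -z); pixel columns grow to the right and rows downward; lengths in m; the calibration is good to about 2 mm. A picture is of the moment at which its call begins: read the wrist's pose just before it. camera_params takes no time and is no camera call.
A pose or a line that the arm cannot do raises manip.Unreachable and nothing moves.
- manip.close_job(): hands the job in; it is judged then, once.
Readings, each from a call of its own:
- manip.get_clock(): time.
- manip.get_joint_positions(): joint angles.
- manip.get_joint_velocities(): joint speeds.
- manip.get_tau(): joint torques, N m.
- manip.get_eef_pos(): TCP position.
- manip.get_tool_rot(): TCP orientation.
- manip.get_wrist_force(): force on the tool from outside, world axes, zero at the start.
- manip.get_ft_torque(): the same for the moment, N m.
- manip.get_grip_width(): finger opening in m.
- manip.get_gripper_force(): force on a finger pad.
Only numpy, scipy, OpenCV 4.12 (cv2) and the standard library are available. Lean on these libraries where they do the work, as an engineer would, in place of code of your own. Each camera call takes 0.05 s, during which the arm holds its last target. There are 200 camera calls.

## Working session

There is one attempt and no reset: what is moved stays moved. The work goes in short steps, each a Python script; the robot and the scene stay as the last script left them, time stands still between calls to the robot, and variables do not carry over. Pictures are saved under pics/ and viewed, at most 10 in all, crops included, and the job is handed in when it is done.

```bash
mkdir -p pics; ls; python3 - <<'E'
from workcell import manip as m
import cv2
for n in("scene","side","wrist"):
    p=m.camera_params(n); print(n,p)
    cv2.imwrite(f"pics/{n}0.png",m.capture(n))
print(m.tips_ahead,m.get_tool_rot(),m.get_eef_pos(),m.get_clock())
E
```

```text
pics
scene {'mtx': array([[364.06672311,   0.        , 257.6965994 ],
       [  0.        , 364.06672311, 188.87821469],
       [  0.        ,   0.        ,   1.        ]]), 'extrinsics': array([[-0.90538552,  0.4245835 , -0.00243116,  0.45937698],
       [-0.36753252, -0.78083684,  0.50518678,  0.1216822 ],
       [ 0.21259563,  0.45828232,  0.86300661, -1.22804184],
       [ 0.        ,  0.        ,  0.        ,  1.        ]])}
side {'mtx': array([[384.32212442,   0.        , 253.74129337],
       [  0.        , 384.32212442, 194.45173447],
       [  0.        ,   0.        ,   1.        ]]), 'extrinsics': array([[-0.89980685, -0.43593391,  0.01758586,  0.46494619],
       [ 0.31957454, -0.63111797,  0.70679716, -0.25686779],
       [-0.29701809,  0.64160092,  0.70719765, -1.16889648],
       [ 0.        ,  0.        ,  0.        ,  1.        ]])}
wrist {'mtx': array([[278.31981585,   0.        , 253.86958846],
       [  0.        , 278.31981585, 195.88444318],
       [  0.        ,   0.        ,   1.        ]]), 'mount': array([[ 1.81272923e-04,  9.61258135e-01,  2.75649715e-01,
         7.74738271e-02],
       [ 9.99999814e-01, -3.34561631e-04,  5.09077980e-04,
        -2.70491809e-04],
       [ 5.81577168e-04,  2.75649571e-01, -9.61258017e-01,
        -1.94565164e-01],
       [ 0.00000000e+00,  0.00000000e+00,  0.00000000e+00,
         1.00000000e+00]])}
0.011 [ 7.07118358e-01  7.07094896e-01 -5.03132519e-04 -4.27720246e-04] [ 6.49535318e-01 -5.59313171e-05  1.88480069e-01] 0.15
```

View pics/scene0.png

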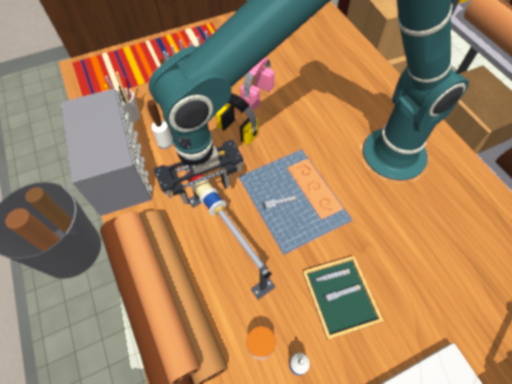

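View pics/side0.png

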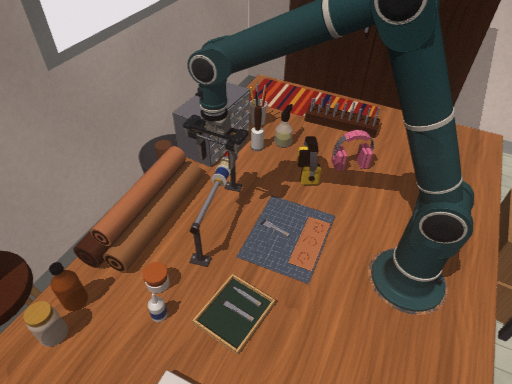

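Side view: the yellow muffs stand at about (309,160) and the pink look-alike at (352,150). The loose iron is on the mat at (276,229), and the tray with its two irons is at (235,312). The rack bar runs from (232,160) to (200,230), with spools at the far end. In the scene view the same things are at (240,118), (260,80), (280,201), (342,295) and (200,165)–(262,280).

Possible mix-ups: muffs are yellow (309,160) or pink (352,150), and I choose yellow. The iron is the loose one on the mat (276,229) or the tray irons (240,300)/(238,310), and I choose the one on the mat. Next I get coarse positions and then wrist views.

```bash
cat > h.py <<'E'
from workcell import manip as m
import cv2, numpy as np
from scipy.spatial.transform import Rotation as R
def cam(n):
    p=m.camera_params(n)
    if n!="wrist": return p["mtx"],np.linalg.inv(p["extrinsics"])
    T=np.eye(4);T[:3,:3]=R.from_quat(m.get_tool_rot()).as_matrix();T[:3,3]=m.get_eef_pos()
    return p["mtx"],T@p["mount"]
def ray(c,uv):
    K,T=c;d=np.array([(uv[0]-K[0,2])/K[0,0],-(uv[1]-K[1,2])/K[1,1],-1.])
    return T[:3,3],T[:3,:3]@d
def onz(c,uv,z):
    o,d=ray(c,uv);return o+d*(z-o[2])/d[2]
def proj(c,P):
    K,T=c;q=np.linalg.inv(T)@np.r_[P,1];return np.array([K[0,2]+K[0,0]*q[0]/-q[2],K[1,2]-K[1,1]*q[1]/-q[2]])
def down(yaw): # tool z down, tool x axis at world angle yaw; closing axis y at yaw-90
    c,s=np.cos(yaw),np.sin(yaw)
    return R.from_matrix(np.array([[c,s,0],[s,-c,0],[0,0,-1]])).as_quat()
E
python3 - <<'E'
from h import *
s=cam("side")
for n,uv,z in(("crown",(309,140),.16),("iron",(276,229),.01),("tray",(235,312),.02),("footA",(232,185),0),("footB",(200,260),0),("pink",(352,133),.16),("orange pot",(156,277),.06)): print(n,onz(s,uv,z).round(3))
c=cam("scene")
for n,uv,z in(("iron",(280,201),.01),("tray",(342,295),.02),("footB",(262,290),0)): print(n,onz(c,uv,z).round(3))
print(R.from_quat(m.get_tool_rot()).as_matrix().round(2))
im=cv2.imread("pics/side0.png")
a=cv2.resize(im[100:340,150:390],(600,600),interpolation=cv2.INTER_CUBIC)
cv2.imwrite("pics/side0c.png",a)
E
```

```text
crown [ 0.449 -0.312  0.16 ]
iron [0.431 0.006 0.01 ]
tray [0.411 0.337 0.02 ]
footA [ 0.668 -0.125  0.   ]
footB [0.597 0.221 0.   ]
pink [ 0.321 -0.426  0.16 ]
orange pot [0.651 0.36  0.06 ]
iron [0.434 0.006 0.01 ]
tray [0.416 0.335 0.02 ]
footB [0.601 0.227 0.   ]
[[ 0.  1. -0.]
 [ 1. -0. -0.]
 [-0. -0. -1.]]
```

View pics/side0c.png

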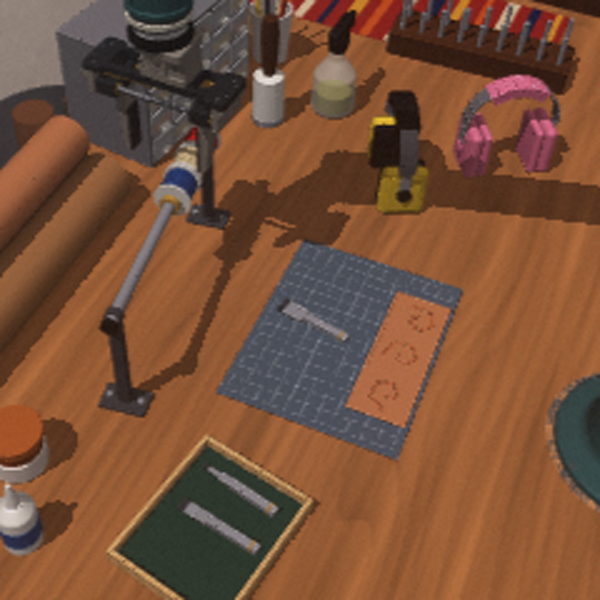

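The crop confirms it: the upright yellow muffs are at (400,150), clearly separate from the pink pair at (508,130). The loose iron is on the mat at (313,320), with its teeth at (285,306), and the tray irons' teeth point the same general way. Next come wrist views of the iron with the tray, the rack and the muffs.

```bash
python3 - <<'E'
from h import *
import pickle
out={};ims=[]
for n,p,y in(("rack",(.60,.03,.34),np.pi/2),("iron",(.45,.12,.28),np.pi/2),("muffs",(.47,-.28,.36),np.pi/2)):
    m.move_pose(p,down(y)); c=cam("wrist"); im=m.capture("wrist"); cv2.imwrite(f"pics/w_{n}.png",im); out[n]=c; ims.append(cv2.resize(im,(400,300)))
    print(n,m.get_eef_pos(),m.get_clock())
pickle.dump(out,open("cams.pkl","wb"))
cv2.imwrite("pics/w_iron_big.png",cv2.resize(cv2.imread("pics/w_iron.png"),(768,576),interpolation=cv2.INTER_CUBIC))
cv2.imwrite("pics/w2.png",np.hstack([ims[0],ims[2]]))
E
```

```text
rack [0.59934079 0.02932695 0.33753925] 0.8917
iron [0.45171966 0.11909199 0.28011184] 1.7083
muffs [ 0.47063658 -0.27852494  0.35963597] 3.2667
```

View pics/w_iron_big.png

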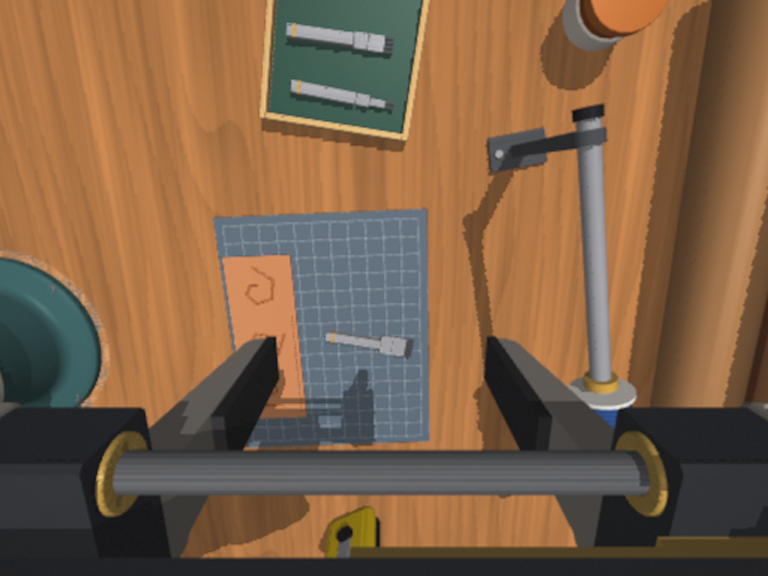

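View pics/w2.png

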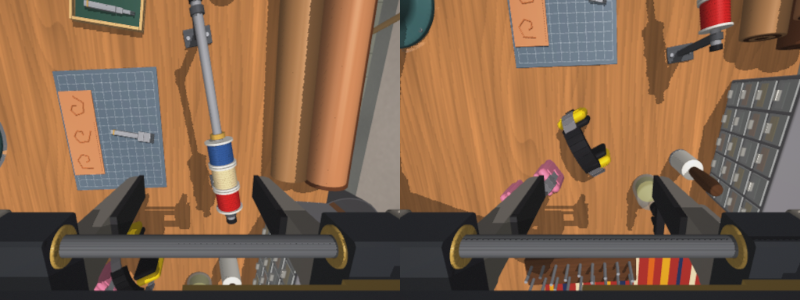

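Wrist views (iron view pixels halved by 1.5):
- **Loose iron:** at (218,223)–(274,232), teeth to the right (world +x).
- **Tray irons:** teeth also to the right, with free space above them (+y).
- **Bar:** from the upright (393,88) to the brass collar (400,252).
- **Muffs:** at about (234,192) in their own view, crown running slantwise between the two yellow cups.

Now I measure these by masks.

```bash
python3 - <<'E'
from h import *
import pickle
C=pickle.load(open("cams.pkl","rb")); c=C["iron"]
im=cv2.imread("pics/w_iron.png"); hsv=cv2.cvtColor(im,cv2.COLOR_BGR2HSV)
def blob(mask,box,k=1):
    q=np.zeros_like(mask);x0,y0,x1,y1=box;q[y0:y1,x0:x1]=mask[y0:y1,x0:x1]
    n,l,s,_=cv2.connectedComponentsWithStats(q); i=np.argsort(-s[1:,4])[:k]+1
    return [np.argwhere(l==j)[:,::-1] for j in i]
steel=((hsv[...,1]<45)&(hsv[...,2]>125)).astype(np.uint8)
def iron(box,z):
    for p in blob(steel,box):
        P=np.array([onz(c,u,z)[:2] for u in p]);r=cv2.minAreaRect(P.astype(np.float32)*1000);mu=P.mean(0)
        w,v=np.linalg.eigh(np.cov(P.T));a=v[:,1]*np.sign(v[0,1]);t=(P-mu)@a
        print("n",len(p),"mean",mu.round(4),"ang",np.degrees(np.arctan2(a[1],a[0])).round(1),"ends",(mu+a*t.min()).round(4),(mu+a*t.max()).round(4),"len",np.ptp(t).round(4),"rect",r)
iron((205,205,285,245),.012)
iron((185,10,270,40),.015); iron((185,48,270,76),.015)
# tray lower wall corners (approx px) top z=.02
for u in((176,77.5),(270,93),(183,0),(283,0)): print("tray",onz(c,u,.02).round(4))
# bar axis
for u in range(105,240,20):
    row=steel[u,370:425]; i=np.flatnonzero(row)+370; print(u,i.min() if len(i) else None,i.max() if len(i) else None, onz(c,(i.mean(),u),.164).round(4) if len(i) else "")
for u in((395,88),(400,256),(400,249)): print("bar pts",onz(c,u,.170).round(4))
im=cv2.imread("pics/w_muffs.png")
a=cv2.resize(im[125:235,180:290],(660,660)[0:1]*2,interpolation=cv2.INTER_CUBIC); a=cv2.resize(a,(594,594))
b=cv2.imread("pics/w_iron.png")[0:130,150:300]
cv2.imwrite("pics/muffs_c.png",a)
print(R.from_matrix(C["muffs"][1][:3,:3]).as_euler("xyz"), C["muffs"][1][:3,3])
E
```

```text
n 432 mean [0.4446 0.0032] ang -5.7 ends [0.3951 0.0081] [ 4.793e-01 -3.000e-04] len 0.0846 rect ((438.01605224609375, 1.6304779052734375), (83.71810150146484, 36.061073303222656), 5.352362155914307)
n 565 mean [0.4143 0.3252] ang -7.9 ends [0.3685 0.3315] [0.4542 0.3196] len 0.0866 rect ((411.3396911621094, 325.57757568359375), (14.996007919311523, 86.57538604736328), 81.55882263183594)
n 417 mean [0.4094 0.274 ] ang -10.8 ends [0.37   0.2815] [0.4545 0.2653] len 0.086 rect ((412.22900390625, 273.4351806640625), (10.857224464416504, 86.04442596435547), 79.21134185791016)
tray [0.3331 0.2529 0.02  ]
tray [0.4757 0.2307 0.02  ]
tray [0.3509 0.3544 0.02  ]
tray [0.4923 0.3543 0.02  ]
105 391 401 [0.6017 0.2078 0.164 ]
125 392 401 [0.6051 0.1872 0.164 ]
145 393 402 [0.6092 0.1658 0.164 ]
165 393 403 [0.6129 0.1436 0.164 ]
185 394 404 [0.6174 0.1204 0.164 ]
205 395 404 [0.6214 0.0963 0.164 ]
225 396 405 [0.6262 0.0712 0.164 ]
bar pts [0.5955 0.2241 0.17  ]
bar pts [0.628  0.0333 0.17  ]
bar pts [0.6267 0.0426 0.17  ]
[-0.27850402  0.00090976  0.00227692] [ 0.47023771 -0.20133759  0.55427801]
```

View pics/muffs_c.png

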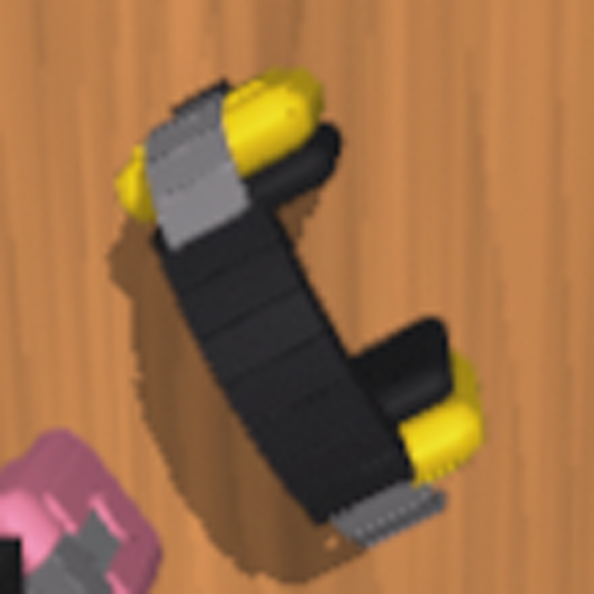

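The crop shows the crown pad between end edges centred at about (209,229) and (367,500). The yellow cups and the pad slant down to the right, and the pink pair is only at the lower left (cup height). I'll solve the crown pose from the pad's end edges, cross-check it in the side view, and refit the loose iron.

```bash
python3 - <<'E'
from h import *
import pickle
C=pickle.load(open("cams.pkl","rb")); c=C["muffs"]
px=lambda p:(180+p[0]/5.4-.4,125+p[1]/5.4-.4)
a,b=px((209,229)),px((367,500))
from scipy.optimize import brentq
f=lambda t:np.linalg.norm(onz(c,a,.085+.075*np.cos(t))-onz(c,b,.085+.075*np.cos(t)))-.15*np.sin(t)
t=brentq(f,.2,1.5);A,B=[onz(c,q,.085+.075*np.cos(t)) for q in(a,b)]
M=(A+B)/2;d=B-A;print("theta",np.degrees(t),"mid",M.round(4),"muffs y ang",np.degrees(np.arctan2(d[1],d[0])))
P=np.r_[M[:2],.16];print("crown in side",proj(cam("side"),P),"in wrist crop",(proj(c,P)-[180,125])*5.4)
# widths at crown: edges on middle of pad
# independent: yellow centroid in side / black crown in side
im=cv2.imread("pics/side0.png");sub=im[130:190,290:330];k=(sub.max(2)<50)
for r in range(0,30,3):
    i=np.flatnonzero(k[r]);print(130+r,(290+i.min(),290+i.max()) if len(i) else None,end="; ")
c=C["iron"];im=cv2.imread("pics/w_iron.png");g=im[205:250,205:285].astype(int)
k=((g.min(2)>140)).astype(np.uint8);n,l,s,_=cv2.connectedComponentsWithStats(k);j=1+s[1:,4].argmax()
p=np.argwhere(l==j)[:,::-1]+[205,205];W=np.array([onz(c,u,.012)[:2] for u in p]);mu=W.mean(0);w,v=np.linalg.eigh(np.cov(W.T));ax=v[:,1]*np.sign(v[0,1]);q=(W-mu)@ax
print("\niron",s[j],"ang",np.degrees(np.arctan2(ax[1],ax[0])),mu.round(4),(mu+ax*q.min()).round(4),(mu+ax*q.max()).round(4),np.ptp(q))
for u in((217.5,223.5),(273.5,232)):print(onz(c,u,.010).round(4))
E
```

```text
theta 36.95461511645728 mid [ 0.4388 -0.3135  0.1449] muffs y ang -61.40428219625164
crown in side [311.81418553 140.62590428] in wrist crop [283.89099081 380.39996005]
130 None; 133 None; 136 None; 139 (np.int64(306), np.int64(315)); 142 (np.int64(306), np.int64(316)); 145 (np.int64(307), np.int64(316)); 148 (np.int64(309), np.int64(317)); 151 (np.int64(300), np.int64(317)); 154 (np.int64(300), np.int64(309)); 157 (np.int64(299), np.int64(309)); 
iron [ 17  18  48  14 335] ang -8.616469390717864 [0.444 0.003] [0.3942 0.0105] [ 0.4777 -0.0021] 0.0844938091141503
[0.3857 0.0122 0.01  ]
[ 0.4861 -0.0044  0.01  ]
```

The estimate agrees with the side view (predicted (311.8,140.6), the black crown top spans columns 306–316 at rows 138–141). Picking the muffs.

```bash
python3 - <<'E'
from h import *
q=down(np.radians(118.6)); P=np.array([.4388,-.3135,0])
m.set_gripper(.058)
m.move_pose(P+[0,0,.24],q); print(m.get_eef_pos(),m.get_joint_positions().round(2) if hasattr(m.get_joint_positions(),'round') else m.get_joint_positions())
print("hit",m.move_l(P+[0,0,.159],rate=.08,force_limit=5), m.get_eef_pos())
m.set_gripper(.0); print("w",m.get_grip_width(),m.get_gripper_force())
f0=m.get_wrist_force()
m.move_l(P+[0,0,.20],rate=.08); m.pause(.3); print(np.array(m.get_wrist_force())-f0,m.get_grip_width())
m.move_l(P+[0,0,.40],rate=.2)
cv2.imwrite("pics/lift.png",m.capture("side")[40:300,150:410]); print(m.get_clock())
E
```

```text
[ 0.43957585 -0.31366243  0.24078608] [ 0.33  0.23  0.27  1.83 -0.07  1.09  1.12]
hit False [ 0.43917685 -0.31375672  0.1595203 ]
w 0.0003481688928285248 0.0
[-0.50216327  0.77874798  0.28585177] 0.0003624187959257743
8.8
```

View pics/lift.png

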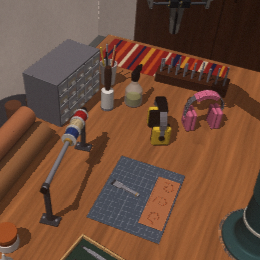

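The grip missed: the muffs are still standing at about (157,120) in the crop and the fingers closed on nothing. I'll look from the wrist.

```bash
python3 - <<'E'
from h import *
import pickle
P=np.array([.4388,-.3135,0]);
m.move_l(P+[0,0,.30],rate=.2);m.set_gripper(.058)
c=cam("wrist");im=m.capture("wrist");cv2.imwrite("pics/w3.png",im);pickle.dump(c,open("c3.pkl","wb"))
u=proj(c,P+[0,0,.16]);print(u,m.get_eef_pos(), R.from_quat(m.get_tool_rot()).as_matrix().round(3).tolist())
s=cam("side");si=m.capture("side")
a=cv2.resize(im[100:340,140:380],(400,400));b=cv2.resize(si[120:200,270:350],(400,400),interpolation=cv2.INTER_CUBIC)
cv2.imwrite("pics/w3v.png",np.hstack([a,b]));print((u-[140,100])*400/240)
E
```

```text
[254.34005057 181.72471214] [ 0.43880221 -0.31349299  0.30000501] [[-0.479, 0.878, 0.0], [0.878, 0.479, 0.0], [0.0, 0.0, -1.0]]
[190.56675095 136.20785356]
```

View pics/w3v.png

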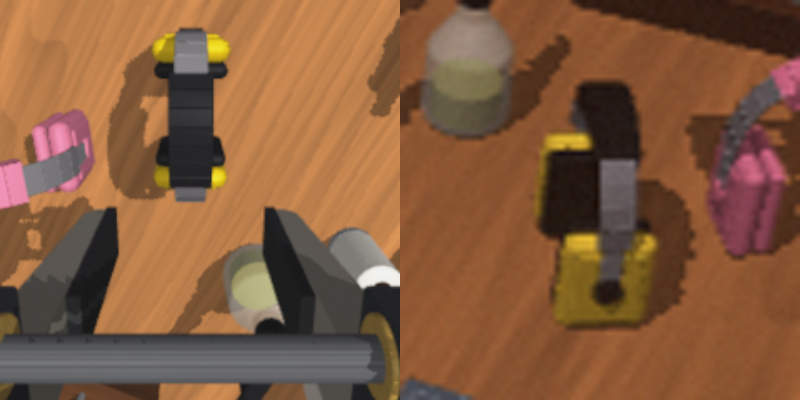

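The muffs did not move, and they sit centred and aligned between the fingers in the wrist crop (crown at about (190,130), predicted (190,136)). I'll re-estimate along muffs y, then close in steps with readings to find out why the grip was empty.

```bash
python3 - <<'E'
from h import *
import pickle
c=pickle.load(open("c3.pkl","rb"));z=.085+.075*np.cos(np.radians(37))
im=cv2.imread("pics/w3.png"); print("col",im[125:230:3,254].max(1))
A,B=onz(c,(254,143.8),z),onz(c,(254,212.2),z);print(A.round(4),B.round(4),np.linalg.norm(A-B),((A+B)/2).round(4))
P=(A+B)/2;P[2]=0
print("width open",m.get_grip_width())
m.move_l(P+[0,0,.17],rate=.15)
print(m.move_l(P+[0,0,.1585],rate=.05,force_limit=5),m.get_eef_pos(),m.get_wrist_force())
for w in(.045,.038,.033,.030):
    m.set_gripper(w);print(w,m.get_grip_width(),m.get_gripper_force(),np.round(m.get_wrist_force(),2),m.get_eef_pos()[2],m.get_clock())
    if m.get_gripper_force()>2:break
E
```

```text
col [137 127 127 142 139 139 114  41  42  41  49  51  53  41  58  57  56  40
  45  44  42  39  40  39  43  39  39  50  35  72 104  93 168 186 187]
[ 0.417  -0.2744  0.1449] [ 0.46   -0.3532  0.1449] 0.08975306637433217 [ 0.4385 -0.3138  0.1449]
width open 0.05818152737460633
False [ 0.43834147 -0.31372071  0.15826487] [ 0.024809   -0.10974973 -0.29505284]
0.045 0.04477978692102177 0.0 [ 0.15  0.14 -0.52] 0.15861629962112686 12.2917
0.038 0.03784243671851351 0.0 [ 0.15 -0.34 -0.61] 0.15849167626296118 12.6083
0.033 0.032814225802539745 0.0 [-0.12  0.11 -0.  ] 0.15849368972390826 12.9
0.03 0.03004228584522623 0.0 [-0.16  0.08 -0.4 ] 0.15848094109464558 13.1583
```

Both wrist estimates agree, yet there is no contact at 30 mm width, so the fingertips must be above the crown. I'll measure the height by a gentle touch with the fingers nearly closed.

```bash
python3 - <<'E'
from h import *
P=np.array([.4385,-.3138,0])
print(m.move_l(P+[0,0,.125],rate=.03,force_limit=3),m.get_eef_pos(),np.round(m.get_wrist_force(),2))
c=cam("wrist");im=m.capture("wrist");si=m.capture("side")
a=cv2.resize(im[60:384,90:414],(400,400));b=cv2.resize(si[80:200,250:370],(400,400),interpolation=cv2.INTER_CUBIC)
cv2.imwrite("pics/w4v.png",np.hstack([a,b]))
print("tip in wrist",proj(c,np.array(m.get_eef_pos())-[0,0,.011]), "side",proj(cam("side"),np.array(m.get_eef_pos())-[0,0,.011]))
E
```

```text
True [ 0.43838168 -0.31371011  0.13498302] [-0.78  0.51  5.58]
tip in wrist [254.54225346 218.77855773] side [310.71275112 148.52494534]
```

View pics/w4v.png

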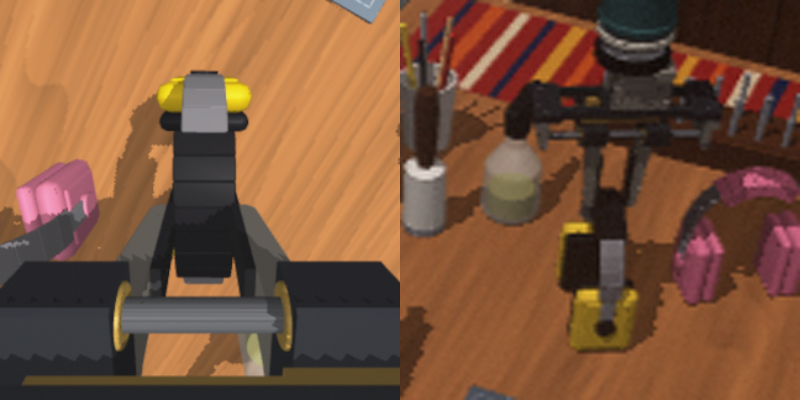

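Contact came at TCP z = 0.135, with the fingers at 30 mm. In both halves of the picture the fingertips end right at the crown's top (side half about (605,190)). So the tips really reach about 25 mm less far than `tips_ahead` implies, and I'll use the touched height as the reference. Next I grasp 12 mm below the contact.

```bash
python3 - <<'E'
from h import *
P=np.array([.4385,-.3138,0])
m.move_l(P+[0,0,.150],rate=.1);m.set_gripper(.058);print(np.round(m.get_wrist_force(),2))
print(m.move_l(P+[0,0,.1235],rate=.04,force_limit=4),m.get_eef_pos())
m.set_gripper(.0);print("w",m.get_grip_width(),m.get_gripper_force(),m.get_eef_pos())
m.move_l(P+[0,0,.15],rate=.06);m.pause(.2);print(np.round(m.get_wrist_force(),2),m.get_grip_width(),m.get_clock())
E
```

```text
[-0.54 -0.01 -0.79]
False [ 0.43859386 -0.31392989  0.12359018]
w 0.03366606850203929 29.994964523406225 [ 0.43874942 -0.31380471  0.12368535]
[ 0.41  0.23 -2.83] 0.03364136757731659 17.0083
```

Grasp confirmed: 33.7 mm width, 30 N on the pads, and the muffs' weight shows at the wrist. Now I carry them high over the bar and lower until contact.

```bash
python3 - <<'E'
from h import *
P=np.array([.4385,-.3138,0]);F=np.array([.615,.133,0])
m.move_l(P+[0,0,.38],rate=.25)
q=None
for y in(190.2,10.2):
    try: 
        if m.solve_ik(F+[0,0,.38],down(np.radians(y))) is not None and m.solve_ik(F+[0,0,.15],down(np.radians(y))) is not None: q=down(np.radians(y));print(y);break
    except m.Unreachable: pass
m.move_pose(F+[0,0,.38],q);m.pause(.3);print(m.get_eef_pos(),m.get_grip_width(),np.round(m.get_joint_positions(),2))
print(m.move_l(F+[0,0,.18],rate=.12,force_limit=8),m.get_eef_pos())
m.pause(.2);print(np.round(m.get_wrist_force(),2))
print(m.move_l(F+[0,0,.145],rate=.025,force_limit=3),m.get_eef_pos(),np.round(m.get_wrist_force(),2),m.get_grip_width(),m.get_clock())
cv2.imwrite("pics/side_h.png",m.capture("side"));cv2.imwrite("pics/scene_h.png",m.capture("scene"))
a=cv2.resize(cv2.imread("pics/side_h.png")[100:280,140:320],(400,400));b=cv2.resize(cv2.imread("pics/scene_h.png")[130:310,140:320],(400,400))
cv2.imwrite("pics/h.png",np.hstack([a,b]))
E
```

```text
190.2
[0.61509389 0.13231821 0.38011644] 0.033775546282206366 [-0.18  0.32 -0.12  1.39  0.04  1.43  1.45]
False [0.61548064 0.13310885 0.18077853]
[ 0.67  0.06 -1.95]
True [0.61486023 0.13294415 0.15353482] [0.34 1.   3.89] 0.03381643084588472 23.1333
```

View pics/h.png

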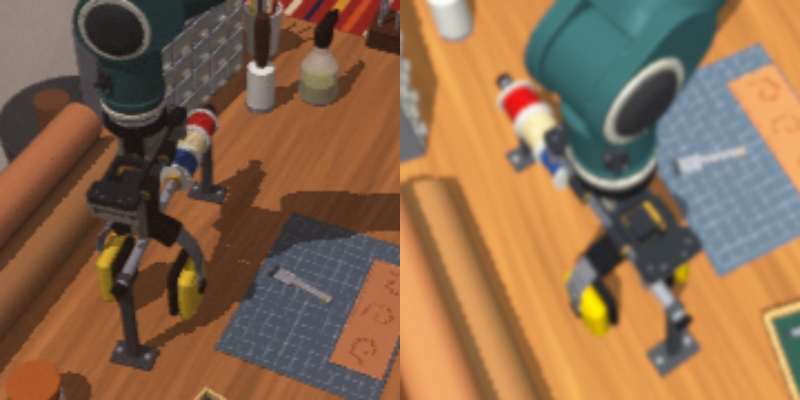

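Contact came at TCP z = 0.1535, against a predicted 0.154. The band lies over the empty stretch with one yellow cup on each side of the bar (side half: (115,270) and (187,285)). I release, then go for the iron, touching the mat to set the finger depth.

```bash
python3 - <<'E'
from h import *
F=np.array([.615,.133,0]);G=np.array([.4334,.0044,0])
m.set_gripper(.056);m.pause(.3);print("rel",np.round(m.get_wrist_force(),2))
m.move_l(F+[0,0,.20],rate=.06);m.move_l(F+[0,0,.27],rate=.2)
before=cv2.imread("pics/side_h.png")
q=down(np.radians(171));m.move_pose(G+[0,0,.12],q);m.set_gripper(.032)
s=m.capture("side");h=cv2.cvtColor(s,cv2.COLOR_BGR2HSV);k=((h[...,0]>20)&(h[...,0]<33)&(h[...,1]>170)&(h[...,2]>110)).astype(np.uint8)
n,l,st,ce=cv2.connectedComponentsWithStats(k[180:260,170:240]);print("yellow",[(c+[170,180]).round(1).tolist()+[int(t[4])] for c,t in zip(ce[1:],st[1:]) if t[4]>15])
h=cv2.cvtColor(before,cv2.COLOR_BGR2HSV);k=((h[...,0]>20)&(h[...,0]<33)&(h[...,1]>170)&(h[...,2]>110)).astype(np.uint8)
n,l,st,ce=cv2.connectedComponentsWithStats(k[180:260,170:240]);print("before",[(c+[170,180]).round(1).tolist()+[int(t[4])] for c,t in zip(ce[1:],st[1:]) if t[4]>15])
m.move_l(G+[0,0,.03],rate=.15)
print(m.move_l(G+[0,0,-.03],rate=.03,force_limit=3),m.get_eef_pos(),np.round(m.get_wrist_force(),2),m.get_clock())
E
```

```text
rel [ 0.74 -0.48 -0.96]
yellow [[188.7, 218.9, 127], [223.8, 228.8, 143]]
before [[188.3, 219.0, 137], [223.4, 230.0, 140]]
True [ 0.43337511  0.00437225 -0.02199908] [-1.08 -0.21  8.04] 29.4083
```

The muffs hang still (cup centroids moved by no more than 1.2 px). The mat touch came at TCP z = −0.022, exactly as the found finger offset predicts. Gripping the iron and placing it.

```bash
python3 - <<'E'
from h import *
G=np.array([.4334,.0044,0]);zg=-.0195
m.move_l(G+[0,0,zg],rate=.03);m.set_gripper(0);w=m.get_grip_width();print("w",w,m.get_gripper_force())
assert .008<w<.014
m.move_l(G+[0,0,.03],rate=.06);m.move_l(G+[0,0,.10],rate=.15);m.pause(.1)
print(m.get_grip_width(),np.round(m.get_wrist_force(),2),np.round(m.get_ft_torque(),3))
# tray: x dir at -9 deg; iron centre at tray (0,.047), grip 2 mm behind
a=np.radians(-9);X=np.array([np.cos(a),np.sin(a),0]);Y=np.array([-X[1],X[0],0])
T=np.array([.418,.332,0])+.047*Y-.002*X;print(T)
m.move_pose(T+[0,0,.10],down(np.radians(171)));m.pause(.2)
c=cam("wrist");im=m.capture("wrist");cv2.imwrite("pics/w_tray.png",im);import pickle;pickle.dump(c,open("c4.pkl","wb"))
# green lining extents on floor plane & steel irons
h=cv2.cvtColor(im,cv2.COLOR_BGR2HSV);k=((h[...,0]>65)&(h[...,0]<95)&(h[...,1]>70)&(h[...,2]<110)).astype(np.uint8)
n,l,st,ce=cv2.connectedComponentsWithStats(k)
for t in st[1:]:
    if t[4]>150: print("green",t)
p=np.argwhere(k)[:,::-1];W=np.array([onz(c,u,.006) for u in p])-[.418,.332,0]
u,v=W@X,W@Y;print("lining tray-x",np.percentile(u,[.5,2,98,99.5]).round(4),"tray-y",np.percentile(v,[.5,2,98,99.5]).round(4),m.get_clock())
for y in np.arange(-.08,.09,.01):
    s=np.abs(v-y)<.004; print(round(y,2),u[s].min().round(3) if s.any() else None,u[s].max().round(3) if s.any() else None,end=" | ")
E
```

```text
w 0.01065117241146693 29.998795688152313
0.010110376761137635 [-0.96 -0.05 -1.78] [ 0.044 -0.032 -0.003]
[0.42337704 0.37873422 0.        ]
green [  124   125   167   126 14109]
lining tray-x [-0.0704 -0.0687  0.0627  0.0665] tray-y [-0.084  -0.0822  0.0803  0.0823] 33.45
-0.08 -0.07 0.068 | -0.07 -0.07 0.066 | -0.06 -0.07 0.066 | -0.05 -0.07 0.068 | -0.04 -0.07 0.067 | -0.03 -0.07 0.067 | -0.02 -0.07 0.067 | -0.01 -0.07 0.067 | -0.0 -0.07 0.067 | 0.01 -0.071 0.054 | 0.02 -0.071 0.038 | 0.03 -0.071 0.036 | 0.04 -0.071 -0.031 | 0.05 -0.071 -0.032 | 0.06 -0.07 0.036 | 0.07 -0.07 0.039 | 0.08 -0.07 0.052 |
```

The lining spans −70…+67 by −84…+82 mm in my tray frame (expected ±70 by ±85), so the tray pose is right. Setting the iron down.

```bash
python3 - <<'E'
from h import *
T=np.array([.4224,.3779,0])
m.move_l(T+[0,0,.02],rate=.12,force_limit=8);m.move_l(T+[0,0,-.006],rate=.05,force_limit=6);m.pause(.2)
print(m.move_l(T+[0,0,-.020],rate=.02,force_limit=2.5),m.get_eef_pos(),np.round(m.get_wrist_force(),2))
m.set_gripper(.024);m.pause(.2)
m.move_l(T+[0,0,.03],rate=.06);m.move_l(T+[0,0,.22],rate=.25)
a=np.radians(-9);X=np.array([np.cos(a),np.sin(a),0]);Y=np.array([-X[1],X[0],0])
m.move_pose([.44,.24,.30],down(np.pi/2));m.pause(.2)
c=cam("wrist");im=m.capture("wrist");cv2.imwrite("pics/fin_w.png",im);s=m.capture("side");cv2.imwrite("pics/fin_s.png",s)
h=cv2.cvtColor(im,cv2.COLOR_BGR2HSV);k=((h[...,1]<45)&(h[...,2]>120)).astype(np.uint8)
n,l,st,ce=cv2.connectedComponentsWithStats(k)
for j in range(1,n):
    if 150<st[j,4]<1500:
        W=np.array([onz(c,u,.015) for u in np.argwhere(l==j)[:,::-1]])-[.4166,.331,0];u,v=W@X,W@Y
        if np.abs(u.mean())<.08 and np.abs(v.mean())<.09:
            wd=[np.ptp(v[np.abs(u-e)<.006]).round(4) if (np.abs(u-e)<.006).any() else 0 for e in(-.035,-.015,.005,.025)]
            f=np.polyfit(u,v,1)[0];print("iron n",st[j,4],"x",u.min().round(4),u.max().round(4),"y",v.mean().round(4),"slope deg",np.degrees(np.arctan(f)).round(1),"widths -x..+x",wd)
h=cv2.cvtColor(s,cv2.COLOR_BGR2HSV);k=((h[...,0]>20)&(h[...,0]<33)&(h[...,1]>170)&(h[...,2]>110)).astype(np.uint8)
n,l,st,ce=cv2.connectedComponentsWithStats(k[180:260,170:240]);print("yellow",[(e+[170,180]).round(1).tolist()+[int(t[4])] for e,t in zip(ce[1:],st[1:]) if t[4]>15])
print(m.get_clock())
E
```

```text
True [ 0.42238139  0.37782523 -0.01658647] [-0.16 -0.83  4.58]
iron n 579 x -0.041 0.0453 y 0.0467 slope deg -0.3 widths -x..+x [np.float64(0.0117), np.float64(0.0115), np.float64(0.0112), np.float64(0.0234)]
iron n 437 x -0.0473 0.0393 y -0.0059 slope deg 1.5 widths -x..+x [np.float64(0.0117), np.float64(0.0112), np.float64(0.013), np.float64(0.0154)]
iron n 331 x -0.0381 0.0475 y -0.0573 slope deg -1.0 widths -x..+x [np.float64(0.0115), np.float64(0.0122), np.float64(0.0113), np.float64(0.0114)]
yellow [[188.7, 218.8, 132], [223.8, 228.8, 147]]
39.4583
```

The iron lies flat in the tray at y = +47 mm, parallel to the other two, with its 23 mm blade at the +x end like theirs. It touched down at the predicted height, and the muffs hang unchanged.

```bash
python3 -c "
from workcell import manip as m
print(m.close_job(),m.get_clock())"
```

```text
the job is handed in; nothing more can be done
the job is handed in; nothing more can be done
```

The yellow ear defenders hang over the empty stretch of the bar with one cup on each side, and the loose iron lies flat in the tray with its teeth pointing the same way as the other two; I handed the job in at about 39 s of the 72 s.

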